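# Park the idling pot carousel with its locking pin

## Task

The green pot carousel is still idling round and has to be parked. Take the red locking pin from its grey rest, press its foot gently on the turning disc, over the yellow bracket's slot, to slow the disc to a creep before its white-framed hole comes round, then let the pin drop through the hole into the slot and seat it until its collar rests on the disc. Let go of the pin, never lean hard on the carousel, and leave the pot, the crate and the trowel where they are.

Things in the scene. Friction and masses are not known exactly. Their poses are not given: they have to be found in the camera images.
- base: fixed carousel foot: grey round foot with a yellow stop bracket sticking out from under the disc along the base's own -x. Origin on the table under the disc's axis; z up. It carries the hub and the disc.
- hub: sprung hub carrying the green disc; origin on the disc's axis, at table height when not pressed. Pushed down, hub and disc sink without tilting: 1 N moves nothing, then 0.6 N per mm, to a hard stop at 14 mm. Disc 310 mm across, 8 mm thick, top 60 mm above the table unpressed; three pots with sprouts stand on it within 90 mm of the axis, up to 100 mm above its top.
- disc (a joint): turning angle of the disc (rad), growing counter-clockwise seen from above and counting on past a full turn; the hole is over the slot at every whole multiple of 2 pi. An idling drive turns it forward at about 2 rad/s (stall torque about 0.45 N m). Pressing on its top at the hole circle brakes it by friction: more force, less speed; it stalls at 5 to 8 N and speeds up again when let go.
- hole (a point): centre of the disc's one through hole, at the disc's top face, in a white frame, 125 mm from the axis; 18 mm long in the direction of travel and 16 mm wide radially. Goes round and sinks with the disc.
- slot (a point): point of the fixed yellow bracket's slot at 125 mm from the disc's axis, on the bracket's top face, 36 mm above the table. The slot is 16 mm wide and 76 mm long, runs radially (the base's x) and is 24 mm deep; its outer end is seen beyond the disc's rim. The unpressed disc's underside is 16 mm above it.
- pin: loose locking pin, 112 mm tall, about 90 g, upright. Origin at the centre of its foot, z up along it. Steel shank 12 mm in diameter from 0 to 40 mm (foot chamfered over 3 mm), red collar 26 mm in diameter from 40 to 46 mm, red round grip 16 mm in diameter from 46 to 112 mm. Seated, the collar lies on the disc and the foot is 16 mm below the slot's top.
- pin_rest: fixed grey block 70 x 70 x 50 mm with one hole in which the pin stands at the start, its collar on the block's top; origin at the centre of its underside
- pot: bystander: black plant pot 100 mm wide, 85 mm tall, with a sprout; origin under its centre
- crate: bystander: blue open crate 100 x 120 x 50 mm; origin under its centre
- trowel: bystander: hand trowel about 250 mm long lying along its x, wooden handle to -x; origin near its middle on the table
There are look-alikes about, which are no part of the job. What is shaped like the pin but black is not meant.

How it is judged (in metres and radians):
On the way, in this order (a step that is already met when the one before it is completed fails the run):
1. the pin, pressed on the disc, has slowed it to under half its idling speed (below 1 rad/s) while the hole is still away from the slot (contact force between pin and hub above 0.5 N and velocity of joint disc below 1 rad/s and horizontal distance between hole and slot above 0.015 m), for 0.1 s.
2. the pin is through the hole and in the slot (z of pin in the frame of slot below -0.01 m and horizontal distance between pin and slot below 0.007 m and horizontal distance between hole and slot below 0.008 m), for 0.2 s.
At the end, for the whole second after the job is handed in: The disc stands still with its hole within 8 mm of the slot; the pin stands upright (within 0.15 rad) through the hole, its foot at least 12 mm down in the slot and within 7 mm of the slot's point; the pin is released and at rest (z of pin in the frame of slot below -0.012 m and horizontal distance between pin and slot below 0.007 m and horizontal distance between hole and slot below 0.008 m and angle between pin's own z axis and vertical below 0.15 rad and velocity of joint disc between -0.05 and 0.05 rad/s and linear speed of pin below 0.02 m/s); the robot touches nothing.
It fails at once if the carousel is pressed or struck with more than 25 N by the pin (contact force between pin and base above 25 N).
It fails at once if the robot itself pushes the carousel with more than 25 N (contact force between any of the fingers, the arm and base above 25 N).
It fails at once if pot, crate or trowel is moved by more than 30 mm (distance of any of pot, crate, trowel from where it was at the start of the episode above 0.03 m).
It also fails if it takes over 58 s, if anything falls off the work surface, if the arm or the gripper's body presses on something with over 40 N, if the wrist force passes 120 N, or if a joint passes its speed limit or range.

## Robot

A 6-joint arm with a two-finger parallel gripper is mounted at the origin on the work surface. World frame = base frame: x ahead of the robot, y to its left, z up, the work surface at z = 0. Lengths are in mm, angles in rad, forces in N, time in s.
With the tool pointing down it reaches from about 275 to 750 mm from the base axis. Payload 10.2 kg.
Tool frame: the origin (TCP) lies midway between the tips of the shut fingers; the grasp point (between the pads) lies 19 mm behind it; z points along the fingers, y is the line along which they close (so a half turn about z gives the same grasp; the last joint's range is limited). The gripper opens to 85 mm and grips with 20 to 120 N. Pads are 22 mm wide; open, the fingers measure 114 mm over their backs; the gripper's body (76 mm by 85 mm) begins 54 mm behind the grasp point. The pads swing forward as they close: fully open they stand 13 mm farther back than shut.
Start: joints at [0.966, 0.313, 1.498, -0, 1.331, -0.223], TCP at [195.623, 487.199, 231.294] pointing down, gripper open.
Joint ranges: [-2.94, 2.94], [-0.97, 2.17], [0.19, 2.56], [-1.23, 4.37], [0.02, 3.11], [-2.88, 2.88]. Speed limits (rad/s): [2.39, 2.39, 3.01, 3.14, 3.14, 3.14].

## Interface

Orientations are given as a unit quaternion [w, x, y, z].
In Python, from rig import ctrl gives the robot as it stands.
- The arm moves only by the tool send_rows, never from a script. Its argument "targets" is a list of rows, each an object with "offset": the shift along the world's x, y, z in cm, a list of three; "spin": the turn about the world's z in rad. A call has 1 to 8 rows; each row is the pose to reach, as a shift and turn from the pose commanded when the call began; what a row does not reach only later rows make up. A row lasts 1/12 s, in which the tool goes at most 41.7 mm and 7.16 degrees, less where a joint would pass 70% of its speed; a pose out of reach is approached as far as the arm can. A call with a gripper value outside its range is refused whole. "grip" is the opening, from 0 (shut) to 1 (fully open), set as the call begins (left out, the last holds). The fingers move at their own pace and stop on an object; "squeeze" is the grip in N (left out, the last holds). Time passes only in rows, so rows that repeat a pose let the fingers close. It gives the time, the measured TCP pose, the force, the opening and the grip force at its end, in the units of the state.
- ctrl.sense(): the state, without advancing time (a new reading comes with each control period).
- ctrl.capture(name): name is "side" or "top"; returns (picture, depth): 384x512x3 uint8, red, green, blue; 384x512 float32, mm along the optical axis (not along the pixel's ray), 0 where there is no reading.
- ctrl.calibration(name): a dict with "fx", "fy", "cx", "cy" (pixels), "view" (4x4, takes a point from world to camera coordinates). Camera axes: x right, y down, z forward; pixel columns grow to the right and rows downward; lengths in mm; the calibration is good to about 2 mm. A picture is of the moment at which its call begins. calibration takes no time and is no camera call.
- ctrl.finish_job(): hands the job in; it is judged then, once.
Trained networks look in the newest picture that a camera, given by its name, has taken for a name from the list of things; names that differ only in an ending like _2 or _b are one class to them, and where a whole thing is asked for, a point or a joint stands for the part that bears it (a point fixed in the world has none). Each returns a list of dicts, best first, with "conf" (0 to 1); they miss things now and then, are a little off and sometimes report something else, mostly with a low value. They report only what shows in the picture. A call takes as long as a camera call. They do not tell look-alikes from the thing itself.
- ctrl.search_frame(camera, query): "box" ([left, top, right, bottom] in pixels, round what is visible of it).
- ctrl.place_of(camera, query): "uv" ([column, row] in pixels: a listed point, or the origin of a listed thing).
The state is a dict: "time_s": time; "joints": joint angles; "dq": joint speeds; "tau": joint torques, N m; "eef_pos": TCP position; "ee_rot": TCP orientation; "force": force on the tool from outside, world axes, zero at the start; "wrist_torque": the same for the moment, N m; "grip_width": opening from 0.0 (shut) to 1.0 (fully open); "grip_force": force on a finger pad.
Only numpy, scipy, OpenCV 4.12 (cv2) and the standard library are available. Lean on these libraries where they do the work, as an engineer would, in place of code of your own. Each camera call takes 0.05 s, during which the arm holds its last target. There are 200 camera calls.

## Working session

There is one attempt and no reset: what is moved stays moved. The work goes in short steps, Python scripts to look and compute and a tool call to move; the robot and the scene stay as the last step left them, time stands still between calls to the robot, and variables do not carry over. Pictures are saved under pics/ and viewed, at most 10 in all, crops included, and the job is handed in when it is done.

Besides the shell and the picture viewer there is one more tool, called after ">>>" as name(argument=value, ...), one argument or row to a line, values as JSON. send_rows: Moves the arm, as the interface text tells. Its arguments: {"type":"object","properties":{"targets":{"type":"array"},"grip":{"type":"number"},"squeeze":{"type":"number"}},"required":["targets"]}

```bash
mkdir -p pics
cat > h.py <<'E'
import numpy as np, cv2
from rig import ctrl
def world(c,uv,d):
    k=ctrl.calibration(c); V=np.array(k["view"])
    p=np.array([(uv[0]-k["cx"])/k["fx"]*d,(uv[1]-k["cy"])/k["fy"]*d,d,1]); return (np.linalg.inv(V)@p)[:3]
def atz(c,uv,z):
    a=world(c,uv,100.);b=world(c,uv,1000.);t=(z-a[2])/(b[2]-a[2]);return a+t*(b-a)
def proj(c,p):
    k=ctrl.calibration(c);q=np.array(k["view"])@np.r_[p,1];return [k["fx"]*q[0]/q[2]+k["cx"],k["fy"]*q[1]/q[2]+k["cy"]]
E
python3 - <<'E'
from h import *
im={}
for c in("top","side"):
    p,d=ctrl.capture(c); cv2.imwrite(f"pics/{c}0.png",p[:,:,::-1]); np.savez(f"{c}0.npz",p=p,d=d)
    for q in("pin","slot","base","pin_rest","hole"):
        for r in ctrl.place_of(c,q)[:3]: print(c,q,np.round(r["uv"],1),round(r["conf"],2), d[int(r["uv"][1]),int(r["uv"][0])])
print(ctrl.sense())
E
```

```text
top pin [375.7 217.2] 0.68 1086.159
top pin [375.  251.5] 0.62 1137.59
top pin [344.  244.6] 0.44 1099.5304
top slot [255.2 208.8] 0.81 1098.2322
top base [272.1 166.4] 0.71 1109.295
top pin_rest [373.6 214.7] 0.78 1098.5851
top pin_rest [274.5 169.4] 0.54 1059.6399
top hole [322.9 169.1] 0.86 1169.0028
side pin [251.3 290.5] 0.85 788.901
side pin [261.7 327.9] 0.69 736.3844
side pin [296.2 303.4] 0.61 735.35693
side slot [249. 206.] 0.87 927.779
side slot [246.2 145.4] 0.4 1139.5409
side base [291.6 211.6] 0.61 878.4776
side pin_rest [291.1 308.2] 0.71 726.23285
side pin_rest [293.8 210.2] 0.71 874.23395
side hole [334.7 220.9] 0.62 970.3491
{'time_s': 0.6, 'joints': array([ 9.65621425e-01,  3.12929901e-01,  1.49768826e+00,  4.53373531e-07,
        1.33096886e+00, -2.23388849e-01]), 'dq': array([-0.00019367,  0.00061209, -0.00089008, -0.00112345, -0.00042354,
       -0.00117634]), 'tau': array([-2.46925279e-03, -4.12026966e+01, -2.59838462e+01, -2.63376669e-04,
        5.41577301e-04,  3.90132845e-05]), 'eef_pos': array([195.62052561, 487.21402037, 231.28329212]), 'ee_rot': array([9.33175209e-07, 1.89735828e-01, 9.81835177e-01, 2.66918155e-06]), 'force': array([ 0.19380765, -0.0211103 , -0.91926838]), 'wrist_torque': array([ 0.05940461, -0.00419811, -0.00953217]), 'grip_force': 0.0, 'grip_width': 1.004461378333615}
```

View pics/top0.png

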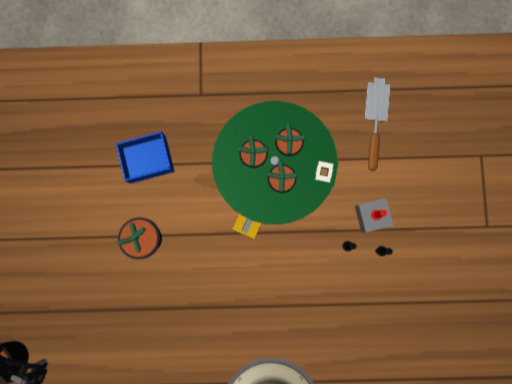

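View pics/side0.png

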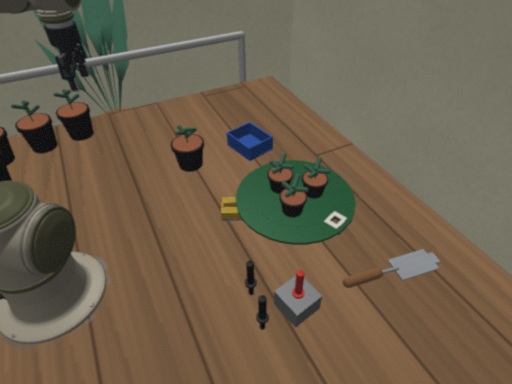

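Top view: red pin at (378,214) in the grey rest; black look-alikes at (348,245) and (384,251). The red one is the one meant, because it stands in the grey block. The disc is at about (275,162) and the bracket tip at (247,226).

Run:
```python
from h import *
T=np.load("top0.npz");S=np.load("side0.npz")
def pts(c,m,z): return np.array([atz(c,(u,v),z) for v,u in zip(*np.nonzero(m))])
for c,A in(("top",T),("side",S)):
    p=A["p"].astype(int);d=A["d"];r,g,b=p[...,0],p[...,1],p[...,2]
    red=(r>150)&(g<50)&(b<60)
    if c=="top": red[:, :330]=0
    W=np.array([world(c,(u,v),d[v,u]) for v,u in zip(*np.nonzero(red))])
    print(c,"red n",len(W)); 
    for lo,hi in((50,60),(60,90),(90,115),(115,130)):
        m=(W[:,2]>lo)&(W[:,2]<hi)
        if m.sum(): print(lo,hi,m.sum(),W[m].mean(0).round(1),W[m].min(0).round(1),W[m].max(0).round(1))
    gr=((g>r+25)&(g>b+15)).astype(np.uint8)
    n,l,s,_=cv2.connectedComponentsWithStats(gr); 
    # pick comp nearest disc
    i=l[190,300] if c=="top" else l[225,270]
    cs,_=cv2.findContours((l==i).astype(np.uint8),cv2.RETR_EXTERNAL,cv2.CHAIN_APPROX_NONE)
    k=max(cs,key=cv2.contourArea)[:,0]
    P=np.array([atz(c,q,60) for q in k])[:,:2]
    x=P.mean(0)
    from scipy.optimize import least_squares
    f=least_squares(lambda t:np.hypot(*(P-t[:2]).T)-t[2],[*x,155],loss="soft_l1").x; print("disc",f.round(1))
    ye=(r>150)&(g>110)&(b<70)&(r-b>110)
    n,l,s,ce=cv2.connectedComponentsWithStats(ye.astype(np.uint8)); 
    Y=np.array([world(c,(u,v),d[v,u]) for v,u in zip(*np.nonzero(ye))]); Y=Y[(abs(Y[:,2]-36)<8)]
    q=Y[:,:2]-f[:2]; print("yellow",len(Y),Y.mean(0).round(1),"ang",np.arctan2(*q.mean(0)[::-1]).round(3),"rad",np.hypot(*q.T).min().round(),np.hypot(*q.T).max().round())
    h=cv2.minAreaRect(Y[:,:2].astype(np.float32)); print(h)
    gy=(abs(r-g)<12)&(abs(g-b)<12)
    G=np.array([world(c,(u,v),d[v,u]) for v,u in zip(*np.nonzero(gy))]); G=G[(abs(G[:,2]-50)<4)&(np.hypot(*(G[:,:2]-W[:,:2].mean(0)).T)<60)]
    print("rest",len(G),cv2.minAreaRect(G[:,:2].astype(np.float32)))
a=cv2.resize(T["p"][195:265,210:400,::-1],(760,280),interpolation=cv2.INTER_CUBIC)
b=cv2.resize(S["p"][180:330,210:350,::-1],(280,300),interpolation=cv2.INTER_CUBIC)
o=np.zeros((580,760,3),np.uint8);o[:280]=a;o[280:,:280]=b;cv2.imwrite("pics/crop.png",o)
```

```text
top red n 67
50 60 30 [ 465.9 -265.8   55.4] [ 454.8 -277.1   52.2] [ 477.1 -258.    58.5]
60 90 4 [ 464.4 -266.1   69.1] [ 457.6 -268.6   60.5] [ 471.7 -264.    88.9]
90 115 1 [ 457.4 -270.3   91.4] [ 457.4 -270.3   91.4] [ 457.4 -270.3   91.4]
115 130 30 [ 465.8 -269.3  120.8] [ 459.9 -275.5  117.9] [ 471.7 -263.   123.9]
disc [604.2 -25.5 153.3]
yellow 296 [445.3  48.   35.4] ang 2.708 rad 155.0 196.0
((446.4637451171875, 47.463035583496094), (59.68673324584961, 41.6369743347168), 65.29872131347656)Traceback (most recent call last):
  File "<stdin>", line 29, in <module>
  File "h.py", line 4, in world
    k=ctrl.calibration(c); V=np.array(k["view"])
ValueError: time passes only in moves, steps and waits
```

```bash
cat > h.py <<'E'
import numpy as np, cv2
from scipy.optimize import least_squares
from rig import ctrl
K={c:ctrl.calibration(c) for c in("top","side")}
def world(c,uv,d):
    k=K[c]; uv=np.atleast_2d(uv).astype(float); d=np.broadcast_to(d,len(uv)).astype(float)
    p=np.c_[(uv[:,0]-k["cx"])/k["fx"]*d,(uv[:,1]-k["cy"])/k["fy"]*d,d,np.ones(len(uv))]
    return (p@np.linalg.inv(np.array(k["view"])).T)[:,:3]
def atz(c,uv,z):
    a=world(c,uv,100.);b=world(c,uv,1000.);t=((z-a[:,2])/(b[:,2]-a[:,2]))[:,None];return a+t*(b-a)
def proj(c,p):
    k=K[c];q=np.array(k["view"])@np.r_[p,1];return np.array([k["fx"]*q[0]/q[2]+k["cx"],k["fy"]*q[1]/q[2]+k["cy"]])
def cloud(c,m,d): v,u=np.nonzero(m); return world(c,np.c_[u,v],d[v,u])
E
python3 - <<'E'
from h import *
T=np.load("top0.npz");S=np.load("side0.npz")
for c,A in(("top",T),("side",S)):
    p=A["p"].astype(int);d=A["d"];r,g,b=p[...,0],p[...,1],p[...,2]
    red=(r>150)&(g<50)&(b<60)
    W=cloud(c,red,d)
    W=W[np.hypot(*(W[:,:2]-[466,-268]).T)<40]
    for lo,hi in((50,57),(62,90),(90,115),(118,130)):
        m=(W[:,2]>lo)&(W[:,2]<hi)
        if m.sum(): print(c,lo,hi,m.sum(),W[m].mean(0).round(1),W[m].min(0).round(1),W[m].max(0).round(1))
    gr=((g>r+25)&(g>b+15)).astype(np.uint8)
    n,l,s,_=cv2.connectedComponentsWithStats(gr); i=l[190,300] if c=="top" else l[225,270]
    cs,_=cv2.findContours((l==i).astype(np.uint8),cv2.RETR_EXTERNAL,cv2.CHAIN_APPROX_NONE)
    P=atz(c,max(cs,key=cv2.contourArea)[:,0],60)[:,:2]
    f=least_squares(lambda t:np.hypot(*(P-t[:2]).T)-t[2],[604,-25,153],loss="soft_l1").x; print("disc",f.round(1))
    ye=(r>150)&(g>110)&(r-b>110)
    Y=cloud(c,ye,d);Y=Y[(abs(Y[:,2]-36)<5)&(np.hypot(*(Y[:,:2]-f[:2]).T)<230)]
    q=Y[:,:2]-f[:2]; print("yellow",len(Y),Y.mean(0).round(1),"ang",np.arctan2(*q.mean(0)[::-1]).round(3),"rad",np.hypot(*q.T).min().round(),np.hypot(*q.T).max().round(),cv2.minAreaRect(Y[:,:2].astype(np.float32)))
    gy=(abs(r-g)<12)&(abs(g-b)<12)
    G=cloud(c,gy,d); G=G[(abs(G[:,2]-50)<4)&(np.hypot(*(G[:,:2]-[466,-268]).T)<60)]
    print("rest",len(G),cv2.minAreaRect(G[:,:2].astype(np.float32)))
    sv,su=np.nonzero(gy); Q=atz(c,np.c_[su,sv],36); 
    m=(np.hypot(*(Q[:,:2]-Y[:,:2].mean(0)).T)<25); print("slotgrey",m.sum(),Q[m].mean(0).round(1), np.arctan2(*(Q[m].mean(0)[:2]-f[:2])[::-1]).round(3))
a=cv2.resize(T["p"][195:265,210:400,::-1],(760,280),interpolation=cv2.INTER_CUBIC)
b=cv2.resize(S["p"][180:330,210:350,::-1],(280,300),interpolation=cv2.INTER_CUBIC)
o=np.zeros((580,760,3),np.uint8);o[:280]=a;o[280:,:280]=b;cv2.imwrite("pics/crop.png",o)
print(ctrl.sense()["time_s"])
print(atz("top",[(378,214)],122), atz("top",[(255.2,208.8)],36),atz("side",[(249,206)],36))
E
```

```text
top 50 57 27 [ 466.  -266.1   55.1] [ 454.8 -277.1   52.2] [ 477.1 -258.    56.9]
top 62 90 2 [ 458.4 -266.8   77.2] [ 457.6 -268.6   65.4] [ 459.2 -265.    88.9]
top 90 115 1 [ 457.4 -270.3   91.4] [ 457.4 -270.3   91.4] [ 457.4 -270.3   91.4]
top 118 130 29 [ 465.9 -269.1  120.9] [ 459.9 -275.5  118.2] [ 471.7 -263.   123.9]
disc [604.2 -25.5 153.3]
yellow 286 [445.2  48.   35.5] ang 2.709 rad 155.0 196.0 ((446.4637451171875, 47.463035583496094), (59.68673324584961, 41.6369743347168), 65.29872131347656)
rest 589 ((464.9925537109375, -270.60223388671875), (68.53687286376953, 70.98826599121094), 11.820815086364746)
slotgrey 31 [447.6  47.2  36. ] 2.707
side 50 57 3 [ 460.6 -273.4   55.6] [ 457.9 -281.7   55. ] [ 465.8 -267.3   56.7]
side 118 130 1 [ 465.5 -276.8  122.3] [ 465.5 -276.8  122.3] [ 465.5 -276.8  122.3]
disc [598.4 -37.4 143.3]
yellow 77 [443.6  44.3  35.5] ang 2.656 rad 157.0 193.0 ((445.1927490234375, 47.741188049316406), (52.10807418823242, 33.819576263427734), 69.18544006347656)
rest 800 ((465.2596435546875, -270.27783203125), (71.241943359375, 70.4473648071289), 11.351218223571777)
slotgrey 0 [nan nan nan] nan
0.6
[[ 462.62864164 -258.18053747  122.        ]] [[489.46568919  24.46125034  36.        ]] [[491.65378502  17.58395301  36.        ]]<stdin>:23: RuntimeWarning: Mean of empty slice.
  ret = um.true_divide(
```

View pics/crop.png

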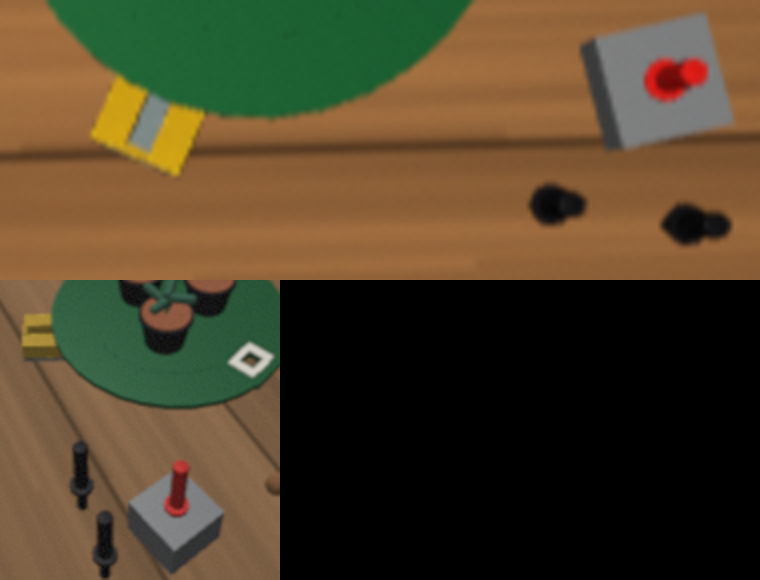

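The crop confirms it: the only red pin stands in the grey block, at about (465,-269) mm. The two black ones stand loose beside it. I'm moving over it now.

>>> send_rows(
  targets=[
    {"offset":[4,-11,0],"spin":-0.05},
    {"offset":[8,-22,0],"spin":-0.05},
    {"offset":[12,-33,0],"spin":-0.05},
    {"offset":[16,-44,0],"spin":-0.05},
    {"offset":[20,-55,0],"spin":-0.05},
    {"offset":[24,-66,0],"spin":-0.05},
    {"offset":[27,-75.6,0],"spin":-0.05},
    {"offset":[27,-75.6,0],"spin":-0.05},
  ],
  grip=0.6,
  squeeze=100,
)

```text
time_s: 1.27
eef_pos: [308.9, 171.9, 231.6]
ee_rot: [0.001, 0.214, 0.977, 0.0]
force: [0.7, 0.4, -0.0]
grip_width: 0.598
grip_force: 0.0
```

```bash
cat >> h.py <<'E'
def hole(c="top",z=60.):
    p,d=ctrl.capture(c);t=ctrl.sense()["time_s"];q=p.astype(int)
    w=((q.min(2)>190)).astype(np.uint8)
    v,u=np.nonzero(w)
    P=atz(c,np.c_[u,v],z); m=(np.hypot(P[:,0]-604,P[:,1]+25)<150)
    if m.sum()<15: return p,d,t,None
    # centre by bounding rect of frame
    return p,d,t,np.array(cv2.minAreaRect(P[m,:2].astype(np.float32))[0])
E
python3 - <<'E'
from h import *
for i in range(3):
    p,d,t,x=hole(); print(round(t,3),x, None if x is None else np.arctan2(x[1]+25.5,x[0]-604.2))
print(ctrl.sense()["eef_pos"],ctrl.sense()["ee_rot"])
E
```

```text
1.317 [693.20318604  61.67531586] 0.7750234322176626
1.367 [684.47314453  70.03399658] 0.8719856252727187
1.417 [674.48248291  77.66215515] 0.972743791546839
[309.94942054 171.49689891 231.51359956] [3.45189201e-04 2.17549156e-01 9.76049299e-01 1.06414210e-04]
```

>>> send_rows(
  targets=[
    {"offset":[1.4,-3.9,0],"spin":0},
    {"offset":[2.8,-7.8,0],"spin":0},
    {"offset":[4.2,-11.7,0],"spin":0},
    {"offset":[5.6,-15.6,0],"spin":0},
    {"offset":[7.0,-19.5,0],"spin":0},
    {"offset":[8.4,-23.4,0],"spin":0},
    {"offset":[9.8,-27.3,0],"spin":0},
    {"offset":[11.2,-31.2,0],"spin":0},
  ],
)

```text
time_s: 2.08
eef_pos: [421.8, -139.0, 231.3]
ee_rot: [0.0, 0.213, 0.977, 0.0]
force: [0.3, 0.7, 0.8]
grip_width: 0.605
grip_force: 0.0
```

Run:
```python
from h import *
for i in range(2):
    p,d,t,x=hole(); print(round(t,3),x)
s=ctrl.sense();print(s["eef_pos"],s["ee_rot"],s["joints"])
```

```text
2.133 [509.28665161  55.87450027]
2.183 [501.93896484  45.64838409]
[ 422.5210299  -141.12996285  230.70041043] [-3.65082679e-05  2.15354944e-01  9.76535823e-01 -1.82079530e-04] [-5.86284466e-01  1.36890504e-01  1.72135469e+00 -3.81633455e-04
  1.28328415e+00 -1.72286200e+00]
```

>>> send_rows(
  targets=[
    {"offset":[1.3,-3.9,0],"spin":0},
    {"offset":[2.6,-7.8,0],"spin":0},
    {"offset":[3.5,-10.4,-1],"spin":0},
    {"offset":[4.3,-12.8,-3],"spin":0},
    {"offset":[4.3,-12.8,-6],"spin":0},
    {"offset":[4.3,-12.8,-8],"spin":0},
    {"offset":[4.3,-12.8,-8],"spin":0},
  ],
)

```text
time_s: 2.77
eef_pos: [463.3, -263.3, 147.3]
ee_rot: [-0.003, 0.213, 0.977, 0.002]
force: [0.0, 0.6, -0.1]
grip_width: 0.603
grip_force: 0.0
```

Run:
```python
from h import *
for i in range(2):
    p,d,t,x=hole(); print(round(t,3),x)
cv2.imwrite("pics/side1.png",cv2.resize(ctrl.capture("side")[0][200:340,220:380,::-1],(640,560),interpolation=cv2.INTER_CUBIC))
s=ctrl.sense();print(s["eef_pos"],s["ee_rot"],s["joints"])
```

```text
2.817 [ 507.42706299 -104.96742249]
2.867 [ 515.72296143 -113.79527283]
[ 464.94331101 -265.44581902  152.73018498] [ 8.31594331e-04  2.13326661e-01  9.76980487e-01 -4.14848649e-04] [-7.37791664e-01  4.08087296e-01  1.57820026e+00  1.22075204e-04
  1.15344980e+00 -1.87867969e+00]
```

View pics/side1.png

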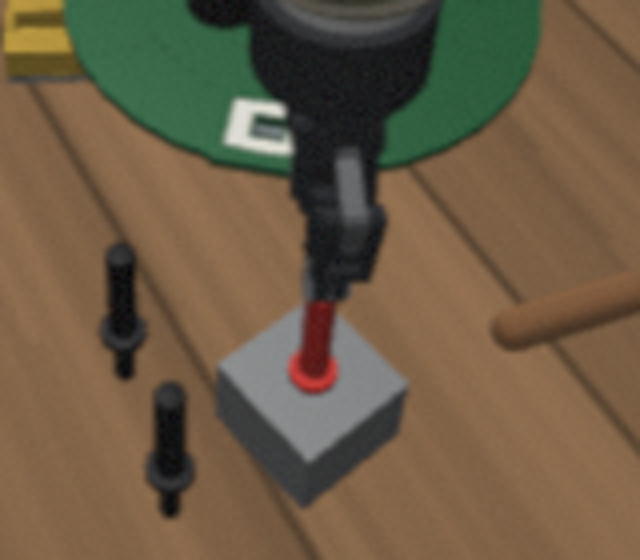

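The picture shows the gripper straight above the red pin, with its collar at (313,370). The pin is clear of the fingers.

>>> send_rows(
  targets=[
    {"offset":[0,-0.1,-2],"spin":0},
    {"offset":[0,-0.2,-4],"spin":0},
    {"offset":[0,-0.2,-6],"spin":0},
    {"offset":[0,-0.2,-6.6],"spin":0},
    {"offset":[0,-0.2,-6.6],"spin":0},
    {"offset":[0,-0.2,-6.6],"spin":0},
  ],
)

```text
time_s: 3.42
eef_pos: [464.7, -268.5, 86.9]
ee_rot: [0.001, 0.214, 0.977, -0.001]
force: [0.5, 0.2, 0.8]
grip_width: 0.602
grip_force: 0.0
```

Run:
```python
from h import *
for i in range(2):
    p,d,t,x=hole(); print(round(t,3),x)
s=ctrl.sense();print(s["eef_pos"],s["force"])
```

```text
3.467 [ 656.18237305 -139.59858704]
3.517 [ 667.48138428 -133.83929443]
[ 464.67809011 -268.72675924   87.03902188] [-0.08295091 -0.50224796  0.03737848]
```

>>> send_rows(
  targets=[
    {"offset":[0,0,0],"spin":0},
    {"offset":[0,0,0],"spin":0},
    {"offset":[0,0,0],"spin":0},
    {"offset":[0,0,0],"spin":0},
    {"offset":[0,0,0],"spin":0},
    {"offset":[0,0,0],"spin":0},
    {"offset":[0,0,0],"spin":0},
    {"offset":[0,0,0],"spin":0},
  ],
  grip=0,
  squeeze=100,
)

```text
time_s: 4.18
eef_pos: [464.1, -268.5, 86.0]
ee_rot: [0.0, 0.214, 0.977, -0.0]
force: [-2.0, 1.9, 6.1]
grip_width: 0.163
grip_force: 97.4
```

Run:
```python
from h import *
L=[(693.2,61.68),(684.47,70.03),(674.48,77.66),(509.29,55.87),(501.94,45.65),(507.43,-104.97),(515.72,-113.80),(656.18,-139.60),(667.48,-133.84)]
for i in range(2):
    p,d,t,x=hole(); print(round(t,3),x); 
    if x is not None:L.append(x)
L=np.array(L)
for fix in(0,1):
    f=least_squares(lambda t:np.hypot(*(L-t[:2]).T)-(125 if fix else t[2]),[604,-25,125]);print(f.x.round(2),f.fun.round(1))
s=ctrl.sense();print(s["eef_pos"],s["force"],s["grip_width"],s["grip_force"])
```

```text
4.233 [718.8114624   24.17100716]
4.283 [712.96777344  35.17542267]
[604.22 -25.87 124.98] [-0.1  0.1  0.1  0.3 -0.2  0.  -0.2  0.1  0.2  0.1 -0.3]
[604.22 -25.87 125.  ] [-0.2  0.1  0.1  0.3 -0.2 -0.  -0.2  0.   0.1  0.  -0.3]
[ 464.1260825  -268.49161542   85.95983752] [-1.46813939  0.44569382  6.82767607] 0.16322624460349258 97.35403418540955
```

>>> send_rows(
  targets=[
    {"offset":[0,0,3],"spin":0},
    {"offset":[0,0,7],"spin":0},
    {"offset":[0,1,9.4],"spin":0},
    {"offset":[0.3,5,9.4],"spin":0},
    {"offset":[0.7,9,9.4],"spin":0},
    {"offset":[1,13,9.4],"spin":0},
    {"offset":[1.4,17,9.4],"spin":0},
    {"offset":[1.8,21,9.4],"spin":0},
  ],
)

```text
time_s: 4.95
eef_pos: [481.5, -56.5, 179.3]
ee_rot: [-0.0, 0.214, 0.977, 0.0]
force: [1.5, -0.7, -0.2]
grip_width: 0.159
grip_force: 97.9
```

>>> send_rows(
  targets=[
    {"offset":[0.3,4,0],"spin":0},
    {"offset":[0.7,7.0,0],"spin":0},
    {"offset":[0.8,8.5,0],"spin":0},
    {"offset":[0.8,8.5,0],"spin":0},
    {"offset":[0.8,8.5,0],"spin":0},
  ],
)

```text
time_s: 5.37
eef_pos: [489.7, 26.9, 179.1]
ee_rot: [-0.0, 0.213, 0.977, -0.0]
force: [-0.7, -0.7, -0.7]
grip_width: 0.16
grip_force: 97.9
```

Run:
```python
from h import *
s=ctrl.sense();print(s["eef_pos"],s["ee_rot"],s["force"])
for c in("top","side"):
    p,d=ctrl.capture(c);cv2.imwrite(f"pics/{c}2.png",p[:,:,::-1]);np.savez(c+"2.npz",p=p,d=d)
    q=p.astype(int);red=(q[...,0]>120)&(q[...,1]<60)&(q[...,2]<60);v,u=np.nonzero(red)
    W=world(c,np.c_[u,v],d[v,u]);k=np.hypot(*(W[:,:2]-[490,27]).T)<60;print(c,k.sum(),W[k].mean(0).round(1),W[k].min(0).round(1),W[k].max(0).round(1),[u.min(),u.max(),v.min(),v.max()] if len(u) else 0)
    print(proj(c,[490.8,26.8,60]))
print(ctrl.sense()["time_s"])
s=cv2.imread("pics/side2.png")[130:250,190:350];t=cv2.imread("pics/top2.png")[160:250,200:320]
cv2.imwrite("pics/c2.png",np.vstack([cv2.resize(s,(640,480),interpolation=2)]))
```

```text
[489.74795753  26.94433896 179.12559011] [-1.76192754e-04  2.13478406e-01  9.76947755e-01 -1.51830617e-04] [-0.722619   -0.74723433 -0.70957591]<stdin>:6: RuntimeWarning: Mean of empty slice.
  ret = um.true_divide(
Traceback (most recent call last):
ValueError: zero-size array to reduction operation minimum which has no identity
```

Run:
```python
from h import *
c="side";p,d=ctrl.capture(c)
q=p.astype(int);red=(q[...,0]>100)&(q[...,1]<60)&(q[...,2]<60);v,u=np.nonzero(red)
W=world(c,np.c_[u,v],d[v,u]);k=np.hypot(*(W[:,:2]-[490,27]).T)<40;u,v=u[k],v[k];print(k.sum(),W[k].mean(0).round(1))
for r in range(v.min(),v.max()+1):
    m=v==r; print(r,u[m].min(),u[m].max(),end="; ")
print()
for z in(103,143,149,160):print(z,proj(c,[490,27,z]))
for qn in("slot","pin"):
    for r in ctrl.place_of(c,qn): print(qn,r)
print("slot",proj(c,[490.8,26.8,36]))
cv2.imwrite("pics/c2.png",cv2.resize(p[130:250,190:350,::-1],(640,480),interpolation=2));
```

```text
40 [488.6  19.5 149.6]
168 244 244; 169 244 244; 170 243 250; 171 243 250; 172 243 250; 173 243 251; 174 243 250; 175 243 248; 
103 [246.12764695 185.01024363]
143 [245.6302604  172.77475023]
149 [245.55303755 170.8751016 ]
160 [245.40961307 167.34692143]
slot {'uv': [246.9, 203.6], 'conf': 0.58}
pin {'uv': [248.8, 292.4], 'conf': 0.78}
pin {'uv': [262.4, 329.9], 'conf': 0.61}
pin {'uv': [246.0, 185.8], 'conf': 0.47}
slot [247.20385324 203.91674258]
```

View pics/c2.png

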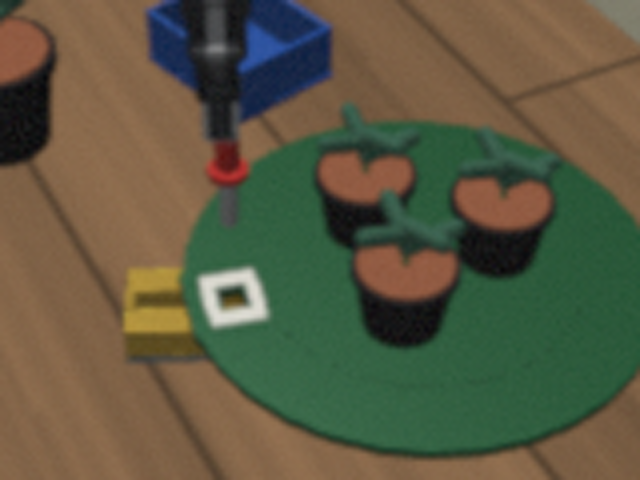

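The side view shows the pin held upright, its collar at (247,172) and foot at (247,187), just above the white frame. Both cameras put it about 2 mm off the TCP. I'll shift it slightly and go lower.

>>> send_rows(
  targets=[
    {"offset":[-0.05,0.1,-2],"spin":0},
    {"offset":[-0.05,0.1,-3.3],"spin":0},
    {"offset":[-0.05,0.1,-3.3],"spin":0},
    {"offset":[-0.05,0.1,-3.3],"spin":0},
  ],
)

```text
time_s: 5.9
eef_pos: [489.3, 27.0, 146.3]
ee_rot: [-0.0, 0.215, 0.977, -0.0]
force: [-0.4, -0.2, -0.5]
grip_width: 0.161
grip_force: 97.9
```

```bash
cat > m.py <<'E'
from h import *
A=np.array([604.2,-25.9])
def meas(n=1,show=False):
    out=[]
    for i in range(n):
        p,d,t,x=hole("side"); q=p.astype(int)
        red=(q[...,0]>100)&(q[...,1]<60)&(q[...,2]<60)&(q[...,0]>2*q[...,1]);red[:140]=0;red[220:]=0;red[:,:225]=0;red[:,270:]=0
        v,u=np.nonzero(red)
        if x is None: x=np.full(2,np.nan)
        th=(np.arctan2(*(x-A)[::-1])-2.707)%(2*np.pi)
        out.append((t,th)); print(round(t,3),"hole",x.round(1),"r",np.hypot(*(x-A)).round(1),"th",th.round(3),"red",len(u),(u.mean().round(1),v.mean().round(1),u.min(),u.max(),v.min(),v.max()) if len(u) else 0)
    return out,p
E
python3 - <<'E'
from m import *
o,p=meas(6)
s=ctrl.sense();print(s["eef_pos"],s["force"])
E=s["eef_pos"]
print(proj("side",[*E[:2],E[2]-76+43]),proj("side",[*E[:2],E[2]-76]))
a=proj("side",[490,27,66]);print(proj("side",[491,27,66])-a,proj("side",[490,28,66])-a,proj("side",[490,27,67])-a)
print(ctrl.sense()["time_s"])
np.save("p3.npy",p)
E
```

```text
5.95 hole [ 511.6 -109.3] r 124.6 th 1.168 red 38 (np.float64(246.6), np.float64(182.8), np.int64(243), np.int64(251), np.int64(180), np.int64(185))
6.0 hole [ 520.3 -118.4] r 124.9 th 1.269 red 40 (np.float64(246.6), np.float64(182.6), np.int64(243), np.int64(251), np.int64(177), np.int64(185))
6.05 hole [ 529.9 -126.2] r 124.8 th 1.367 red 37 (np.float64(246.7), np.float64(182.7), np.int64(243), np.int64(251), np.int64(179), np.int64(185))
6.1 hole [ 540.5 -133.2] r 124.8 th 1.469 red 37 (np.float64(246.7), np.float64(182.8), np.int64(243), np.int64(251), np.int64(180), np.int64(185))
6.15 hole [ 551.5 -139.4] r 125.1 th 1.571 red 38 (np.float64(246.9), np.float64(182.7), np.int64(243), np.int64(251), np.int64(180), np.int64(185))
6.2 hole [ 563.1 -143.5] r 124.6 th 1.669 red 38 (np.float64(246.8), np.float64(182.7), np.int64(243), np.int64(251), np.int64(180), np.int64(185))
[489.6616429   27.58076385 146.90991077] [ 0.93900934  0.33996984 -0.15326871]
[245.773519   181.65006225] [246.29129136 194.22161244]
[ 0.34894021 -0.12066364] [-0.16503531 -0.23510311] [-0.01144524 -0.28154799]
6.2
```

>>> send_rows(
  targets=[
    {"offset":[-0.05,0.06,-0.6],"spin":0},
    {"offset":[-0.05,0.06,-1.0],"spin":0},
    {"offset":[-0.05,0.06,-1.3],"spin":0},
    {"offset":[-0.05,0.06,-1.5],"spin":0},
  ],
)

```text
time_s: 6.53
eef_pos: [488.8, 28.1, 130.9]
ee_rot: [-0.0, 0.214, 0.977, -0.0]
force: [-0.9, -1.7, 3.4]
grip_width: 0.159
grip_force: 98.4
```

```bash
cat > q.py <<'E'
from m import *
o,p=meas(2); s=ctrl.sense();print(s["eef_pos"].round(1),s["force"].round(2),"w",(o[1][1]-o[0][1])/(o[1][0]-o[0][0]))
np.save("last.npy",p)
E
python3 q.py
```

```text
6.583 hole [ 640.4 -147. ] r 126.4 th 2.296 red 40 (np.float64(246.2), np.float64(187.2), np.int64(242), np.int64(251), np.int64(184), np.int64(190))
6.633 hole [ 645.6 -145. ] r 126.1 th 2.34 red 38 (np.float64(246.2), np.float64(187.4), np.int64(242), np.int64(251), np.int64(184), np.int64(190))
[488.8  28.1 131.1] [-0.95 -2.13  3.18] w 0.8849942408282838
```

>>> send_rows(
  targets=[
    {"offset":[0,0,-0.08],"spin":0},
    {"offset":[0,0,-0.08],"spin":0},
  ],
)

```text
time_s: 6.8
eef_pos: [489.0, 28.1, 130.7]
ee_rot: [0.0, 0.214, 0.977, -0.0]
force: [-1.2, -2.5, 3.2]
grip_width: 0.164
grip_force: 98.5
```

```bash
python3 q.py
```

```text
6.85 hole [ 663.1 -136.2] r 125.0 th 2.496 red 35 (np.float64(246.5), np.float64(187.3), np.int64(243), np.int64(250), np.int64(184), np.int64(190))
6.9 hole [ 667.2 -134.1] r 125.2 th 2.533 red 38 (np.float64(246.2), np.float64(187.2), np.int64(243), np.int64(250), np.int64(184), np.int64(190))
[489.   28.2 130.7] [-0.78 -1.34  4.68] w 0.7281536831450793
```

>>> send_rows(
  targets=[
    {"offset":[0,0,0],"spin":0},
    {"offset":[0,0,0],"spin":0},
    {"offset":[0,0,0],"spin":0},
    {"offset":[0,0,0],"spin":0},
    {"offset":[0,0,0],"spin":0},
    {"offset":[0,0,0],"spin":0},
    {"offset":[0,0,0],"spin":0},
    {"offset":[0,0,0],"spin":0},
  ],
)

```text
time_s: 7.57
eef_pos: [488.9, 28.3, 130.5]
ee_rot: [0.0, 0.214, 0.977, -0.0]
force: [-0.8, -2.6, 2.3]
grip_width: 0.16
grip_force: 98.5
```

>>> send_rows(
  targets=[
    {"offset":[0,0,0],"spin":0},
    {"offset":[0,0,0],"spin":0},
    {"offset":[0,0,0],"spin":0},
    {"offset":[0,0,0],"spin":0},
    {"offset":[0,0,0],"spin":0},
    {"offset":[0,0,0],"spin":0},
    {"offset":[0,0,0],"spin":0},
    {"offset":[0,0,0],"spin":0},
  ],
)

```text
time_s: 8.23
eef_pos: [488.9, 28.3, 130.5]
ee_rot: [-0.0, 0.214, 0.977, 0.0]
force: [-0.3, -1.9, 3.6]
grip_width: 0.16
grip_force: 98.5
```

```bash
python3 q.py
```

```text
8.283 hole [723.5 -40.4] r 120.2 th 3.455 red 38 (np.float64(246.4), np.float64(187.3), np.int64(243), np.int64(251), np.int64(184), np.int64(190))
8.333 hole [724.2 -35.9] r 120.4 th 3.493 red 38 (np.float64(246.2), np.float64(187.3), np.int64(242), np.int64(250), np.int64(184), np.int64(190))
[488.9  28.3 130.5] [-2.41 -2.59  2.74] w 0.7500857824029321
```

>>> send_rows(
  targets=[
    {"offset":[0,0,-0.05],"spin":0},
    {"offset":[0,0,-0.05],"spin":0},
    {"offset":[0,0,-0.05],"spin":0},
    {"offset":[0,0,-0.05],"spin":0},
    {"offset":[0,0,-0.05],"spin":0},
    {"offset":[0,0,-0.05],"spin":0},
    {"offset":[0,0,-0.05],"spin":0},
    {"offset":[0,0,-0.05],"spin":0},
  ],
)

```text
time_s: 9.0
eef_pos: [488.9, 28.3, 130.0]
ee_rot: [0.0, 0.214, 0.977, -0.0]
force: [-1.7, -2.6, 3.2]
grip_width: 0.156
grip_force: 98.5
```

>>> send_rows(
  targets=[
    {"offset":[0,0,0],"spin":0},
    {"offset":[0,0,0],"spin":0},
    {"offset":[0,0,0],"spin":0},
    {"offset":[0,0,0],"spin":0},
    {"offset":[0,0,0],"spin":0},
    {"offset":[0,0,0],"spin":0},
    {"offset":[0,0,0],"spin":0},
    {"offset":[0,0,0],"spin":0},
  ],
)

```text
time_s: 9.67
eef_pos: [488.9, 28.3, 130.0]
ee_rot: [-0.0, 0.214, 0.977, -0.0]
force: [-1.7, -2.4, 3.9]
grip_width: 0.157
grip_force: 98.5
```

>>> send_rows(
  targets=[
    {"offset":[0,0,0],"spin":0},
    {"offset":[0,0,0],"spin":0},
    {"offset":[0,0,0],"spin":0},
    {"offset":[0,0,0],"spin":0},
    {"offset":[0,0,0],"spin":0},
    {"offset":[0,0,0],"spin":0},
    {"offset":[0,0,0],"spin":0},
    {"offset":[0,0,0],"spin":0},
  ],
)

```text
time_s: 10.33
eef_pos: [488.9, 28.3, 130.0]
ee_rot: [0.0, 0.214, 0.977, -0.0]
force: [-1.8, -1.7, 3.2]
grip_width: 0.161
grip_force: 98.5
```

```bash
python3 q.py
```

```text
10.383 hole [nan nan] r nan th nan red 36 (np.float64(246.3), np.float64(187.6), np.int64(242), np.int64(250), np.int64(185), np.int64(190))
10.433 hole [653.   82.5] r 118.9 th 4.724 red 35 (np.float64(246.4), np.float64(187.6), np.int64(243), np.int64(250), np.int64(185), np.int64(190))
[488.9  28.3 130. ] [-1.23 -2.42  3.28] w nan
```

>>> send_rows(
  targets=[
    {"offset":[0,0,-0.1],"spin":0},
    {"offset":[0,0,-0.1],"spin":0},
    {"offset":[0,0,-0.1],"spin":0},
    {"offset":[0,0,-0.1],"spin":0},
    {"offset":[0,0,-0.1],"spin":0},
    {"offset":[0,0,-0.15],"spin":0},
    {"offset":[0,0,-0.15],"spin":0},
    {"offset":[0,0,-0.15],"spin":0},
  ],
)

```text
time_s: 11.1
eef_pos: [488.9, 28.3, 128.5]
ee_rot: [0.0, 0.214, 0.977, -0.0]
force: [-0.7, -2.9, 3.9]
grip_width: 0.159
grip_force: 98.7
```

>>> send_rows(
  targets=[
    {"offset":[0,0,0],"spin":0},
    {"offset":[0,0,0],"spin":0},
    {"offset":[0,0,0],"spin":0},
    {"offset":[0,0,0],"spin":0},
    {"offset":[0,0,0],"spin":0},
    {"offset":[0,0,0],"spin":0},
    {"offset":[0,0,0],"spin":0},
    {"offset":[0,0,0],"spin":0},
  ],
)

```text
time_s: 11.77
eef_pos: [488.9, 28.3, 128.5]
ee_rot: [-0.0, 0.214, 0.977, -0.0]
force: [-1.5, -3.0, 4.1]
grip_width: 0.163
grip_force: 98.7
```

```bash
python3 q.py; python3 -c "
from m import *
p=np.load('last.npy');cv2.imwrite('pics/c4.png',cv2.resize(p[130:250,190:350,::-1],(640,480),interpolation=2))"
```

```text
11.817 hole [596.1  94. ] r 120.2 th 5.214 red 35 (np.float64(246.4), np.float64(187.9), np.int64(243), np.int64(250), np.int64(185), np.int64(190))
11.867 hole [595.2  92.8] r 119.1 th 5.222 red 35 (np.float64(246.4), np.float64(187.9), np.int64(243), np.int64(250), np.int64(185), np.int64(190))
[488.9  28.3 128.5] [-1.27 -2.89  3.87] w 0.16167242475180987
```

View pics/c4.png

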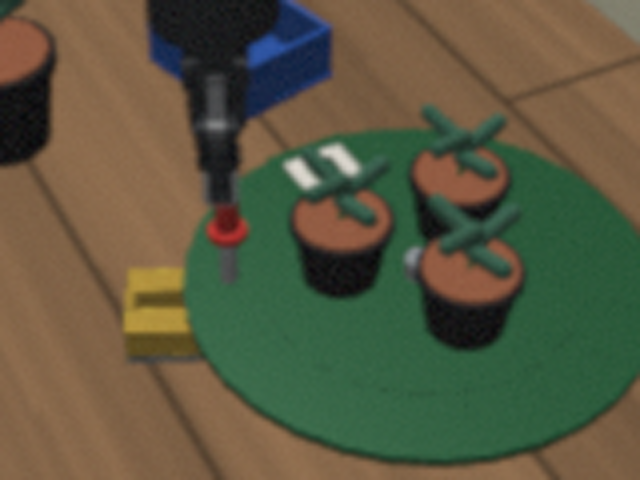

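Side view: the pin's foot presses the disc at (247,201). The frame is coming round at about (270,172), at roughly 0.35 rad/s.

>>> send_rows(
  targets=[
    {"offset":[0,0,0],"spin":0},
    {"offset":[0,0,0],"spin":0},
    {"offset":[0,0,0],"spin":0},
    {"offset":[0,0,0],"spin":0},
    {"offset":[0,0,0],"spin":0},
    {"offset":[0,0,0],"spin":0},
    {"offset":[0,0,0],"spin":0},
    {"offset":[0,0,0],"spin":0},
  ],
)

```text
time_s: 12.53
eef_pos: [488.9, 28.3, 128.5]
ee_rot: [0.0, 0.214, 0.977, -0.0]
force: [-1.7, -2.7, 3.8]
grip_width: 0.16
grip_force: 98.7
```

>>> send_rows(
  targets=[
    {"offset":[0,0,0],"spin":0},
    {"offset":[0,0,0],"spin":0},
    {"offset":[0,0,0],"spin":0},
    {"offset":[0,0,0],"spin":0},
    {"offset":[0,0,0],"spin":0},
    {"offset":[0,0,0],"spin":0},
    {"offset":[0,0,0],"spin":0},
    {"offset":[0,0,0],"spin":0},
  ],
)

```text
time_s: 13.2
eef_pos: [488.9, 28.3, 128.5]
ee_rot: [0.0, 0.214, 0.977, -0.0]
force: [-1.2, -3.7, 3.3]
grip_width: 0.161
grip_force: 98.7
```

```bash
python3 q.py
```

```text
13.25 hole [549.4  81.2] r 120.3 th 5.62 red 35 (np.float64(246.4), np.float64(187.9), np.int64(243), np.int64(250), np.int64(185), np.int64(190))
13.3 hole [547.9  80.2] r 120.2 th 5.635 red 35 (np.float64(246.4), np.float64(187.9), np.int64(243), np.int64(250), np.int64(185), np.int64(190))
[488.9  28.3 128.5] [-1.13 -3.18  4.66] w 0.29818993485729384
```

>>> send_rows(
  targets=[
    {"offset":[0,0,0],"spin":0},
    {"offset":[0,0,0],"spin":0},
    {"offset":[0,0,0],"spin":0},
    {"offset":[0,0,0],"spin":0},
    {"offset":[0,0,0],"spin":0},
    {"offset":[0,0,0],"spin":0},
    {"offset":[0,0,0],"spin":0},
    {"offset":[0,0,0],"spin":0},
  ],
)

```text
time_s: 13.97
eef_pos: [488.9, 28.3, 128.5]
ee_rot: [0.0, 0.214, 0.977, -0.0]
force: [-1.0, -2.4, 3.5]
grip_width: 0.162
grip_force: 98.7
```

>>> send_rows(
  targets=[
    {"offset":[0,0,0],"spin":0},
    {"offset":[0,0,0],"spin":0},
    {"offset":[0,0,0],"spin":0},
    {"offset":[0,0,0],"spin":0},
    {"offset":[0,0,0],"spin":0},
    {"offset":[0,0,0],"spin":0},
    {"offset":[0,0,0],"spin":0},
  ],
)

```text
time_s: 14.55
eef_pos: [488.9, 28.3, 128.5]
ee_rot: [0.0, 0.214, 0.977, -0.0]
force: [-1.3, -3.0, 4.3]
grip_width: 0.164
grip_force: 98.7
```

```bash
sed -i 's/hole("side")/hole("side",52.)/' m.py; python3 q.py; python3 -c "
from m import *
p=np.load('last.npy');cv2.imwrite('pics/c5.png',cv2.resize(p[150:230,210:290,::-1],(560,560),interpolation=2))"
```

```text
14.6 hole [523.3  56.6] r 115.6 th 5.922 red 34 (np.float64(246.6), np.float64(187.8), np.int64(243), np.int64(251), np.int64(185), np.int64(190))
14.65 hole [517.3  56.7] r 119.9 th 5.958 red 34 (np.float64(246.5), np.float64(187.9), np.int64(243), np.int64(251), np.int64(185), np.int64(190))
[488.9  28.3 128.5] [-1.33 -3.87  5.26] w 0.7186476126833594
```

View pics/c5.png

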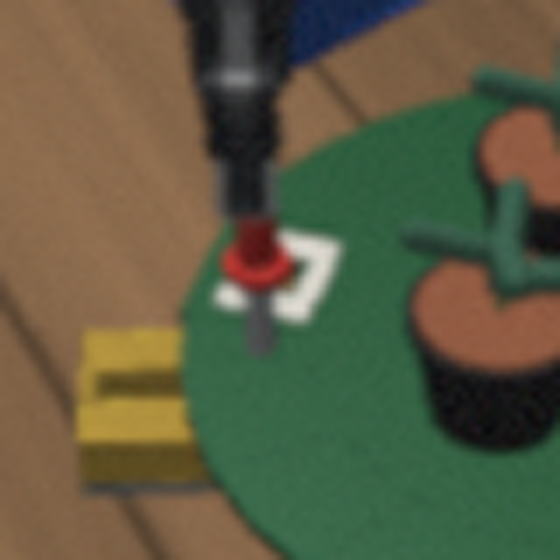

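The frame is just behind the pin: foot at about (247,200), hole at about (251,189), so roughly 40 mm to go. I'm pressing slightly more for the last stretch.

>>> send_rows(
  targets=[
    {"offset":[0,0,-0.04],"spin":0},
    {"offset":[0,0,-0.04],"spin":0},
    {"offset":[0,0,-0.04],"spin":0},
    {"offset":[0,0,-0.04],"spin":0},
    {"offset":[0,0,-0.04],"spin":0},
    {"offset":[0,0,-0.04],"spin":0},
    {"offset":[0,0,-0.04],"spin":0},
    {"offset":[0,0,-0.04],"spin":0},
  ],
)

```text
time_s: 15.32
eef_pos: [488.9, 28.3, 128.1]
ee_rot: [0.0, 0.214, 0.977, 0.0]
force: [-1.6, -4.1, 4.7]
grip_width: 0.161
grip_force: 98.8
```

>>> send_rows(
  targets=[
    {"offset":[0,0,0],"spin":0},
    {"offset":[0,0,0],"spin":0},
    {"offset":[0,0,0],"spin":0},
  ],
)

```text
time_s: 15.57
eef_pos: [488.9, 28.3, 128.1]
ee_rot: [-0.0, 0.214, 0.977, -0.0]
force: [-1.7, -2.1, 4.5]
grip_width: 0.157
grip_force: 98.8
```

```bash
python3 q.py
```

```text
15.617 hole [499.3  42.3] r 125.1 th 6.141 red 32 (np.float64(246.2), np.float64(187.9), np.int64(243), np.int64(250), np.int64(185), np.int64(191))
15.667 hole [497.4  41. ] r 126.0 th 6.158 red 34 (np.float64(246.4), np.float64(187.9), np.int64(243), np.int64(251), np.int64(185), np.int64(191))
[488.9  28.3 128.1] [-1.23 -2.89  4.66] w 0.35069828815689374
```

>>> send_rows(
  targets=[
    {"offset":[0,0,0],"spin":0},
    {"offset":[0,0,0],"spin":0},
    {"offset":[0,0,0],"spin":0},
    {"offset":[0,0,0],"spin":0},
  ],
)

```text
time_s: 16.0
eef_pos: [488.9, 28.3, 128.1]
ee_rot: [0.0, 0.214, 0.977, -0.0]
force: [-1.4, -3.6, 4.7]
grip_width: 0.159
grip_force: 98.8
```

```bash
python3 q.py
```

```text
16.05 hole [493.3  32.5] r 125.4 th 6.233 red 35 (np.float64(246.3), np.float64(187.9), np.int64(243), np.int64(250), np.int64(185), np.int64(191))
16.1 hole [493.2  32.5] r 125.4 th 6.233 red 35 (np.float64(246.4), np.float64(187.9), np.int64(243), np.int64(250), np.int64(185), np.int64(190))
[488.7  28.6 127.8] [-2.14 -4.93  2.31] w 0.00022052745242362134
```

The disc has stopped and the side force has risen, so the pin is caught in the hole. I'm lowering it in small steps.

>>> send_rows(
  targets=[
    {"offset":[0,0,-0.3],"spin":0},
    {"offset":[0,0,-0.6],"spin":0},
    {"offset":[0,0,-0.9],"spin":0},
    {"offset":[0,0,-1.2],"spin":0},
  ],
)

```text
time_s: 16.43
eef_pos: [488.7, 28.3, 115.5]
ee_rot: [-0.0, 0.214, 0.977, -0.0]
force: [-0.9, -3.6, 0.9]
grip_width: 0.158
grip_force: 98.8
```

```bash
sed -i 's/"side",52./"side",60./' m.py; python3 q.py
```

```text
16.483 hole [488.2  21.4] r 125.3 th 0.047 red 35 (np.float64(246.6), np.float64(191.6), np.int64(243), np.int64(251), np.int64(189), np.int64(194))
16.533 hole [488.2  21.4] r 125.3 th 0.047 red 31 (np.float64(246.4), np.float64(191.7), np.int64(243), np.int64(250), np.int64(189), np.int64(194))
[488.7  28.3 115.4] [-0.57 -3.52  1.49] w 0.0038301734521883355
```

>>> send_rows(
  targets=[
    {"offset":[0,0,-0.2],"spin":0},
    {"offset":[0,0,-0.4],"spin":0},
    {"offset":[0,0,-0.6],"spin":0},
  ],
)

```text
time_s: 16.78
eef_pos: [488.9, 28.3, 110.0]
ee_rot: [0.0, 0.214, 0.977, 0.0]
force: [-1.1, -3.4, 1.5]
grip_width: 0.157
grip_force: 98.8
```

```bash
python3 q.py
```

```text
16.833 hole [487.4  19.7] r 125.4 th 0.062 red 32 (np.float64(246.4), np.float64(193.3), np.int64(243), np.int64(250), np.int64(190), np.int64(196))
16.883 hole [487.4  19.7] r 125.4 th 0.062 red 30 (np.float64(246.7), np.float64(193.7), np.int64(243), np.int64(250), np.int64(191), np.int64(196))
[488.8  28.3 109.8] [-0.83 -2.48  1.67] w 0.0
```

>>> send_rows(
  targets=[
    {"offset":[0,0,-0.2],"spin":0},
    {"offset":[0,0,-0.4],"spin":0},
    {"offset":[0,0,-0.5],"spin":0},
  ],
)

```text
time_s: 17.13
eef_pos: [488.8, 28.3, 104.8]
ee_rot: [-0.0, 0.214, 0.977, 0.0]
force: [-1.3, -3.5, 1.6]
grip_width: 0.161
grip_force: 98.8
```

```bash
python3 q.py
```

```text
17.183 hole [487.4  19.7] r 125.4 th 0.063 red 30 (np.float64(247.0), np.float64(194.8), np.int64(244), np.int64(250), np.int64(192), np.int64(197))
17.233 hole [487.4  19.7] r 125.4 th 0.062 red 29 (np.float64(247.0), np.float64(194.9), np.int64(244), np.int64(250), np.int64(192), np.int64(197))
[488.8  28.3 104.9] [-1.45 -3.64  0.81] w -0.0038249156660707397
```

>>> send_rows(
  targets=[
    {"offset":[0,0,-0.2],"spin":0},
    {"offset":[0,0,-0.4],"spin":0},
    {"offset":[0,0,-0.6],"spin":0},
    {"offset":[0,0,-0.7],"spin":0},
  ],
)

```text
time_s: 17.57
eef_pos: [488.8, 28.3, 97.8]
ee_rot: [-0.0, 0.214, 0.977, 0.0]
force: [-1.7, -3.3, 0.9]
grip_width: 0.16
grip_force: 98.8
```

>>> send_rows(
  targets=[
    {"offset":[0,0,-0.1],"spin":0},
    {"offset":[0,0,-0.2],"spin":0},
    {"offset":[0,0,-0.2],"spin":0},
  ],
)

```text
time_s: 17.82
eef_pos: [488.8, 28.3, 95.9]
ee_rot: [-0.0, 0.214, 0.977, 0.0]
force: [-1.1, -2.9, 2.4]
grip_width: 0.162
grip_force: 98.8
```

```bash
python3 q.py; python3 -c "
from m import *
p=np.load('last.npy');cv2.imwrite('pics/c6.png',cv2.resize(p[150:230,210:290,::-1],(560,560),interpolation=2))"
```

```text
17.867 hole [488.2  21.4] r 125.3 th 0.047 red 28 (np.float64(246.8), np.float64(197.6), np.int64(244), np.int64(250), np.int64(195), np.int64(200))
17.917 hole [488.2  21.4] r 125.3 th 0.047 red 28 (np.float64(246.8), np.float64(197.6), np.int64(244), np.int64(250), np.int64(195), np.int64(200))
[488.9  28.3  96.1] [-1.51 -2.65  1.  ] w 0.0
```

View pics/c6.png

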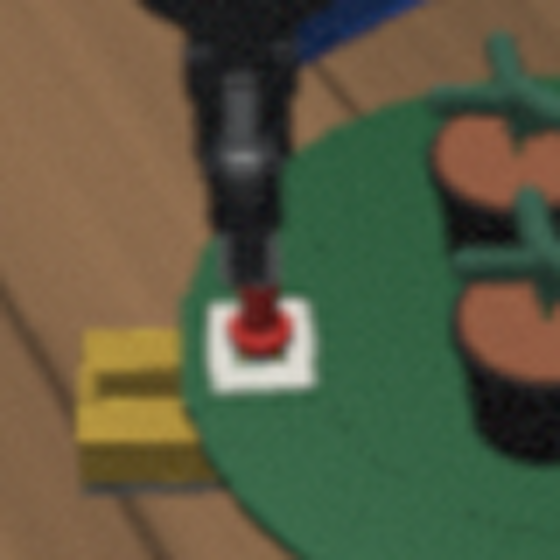

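The picture shows the pin through the framed hole, with its collar at (247,197) just above or on the disc. I'll press a few mm more to make sure it is seated.

>>> send_rows(
  targets=[
    {"offset":[0,0,-0.1],"spin":0},
    {"offset":[0,0,-0.2],"spin":0},
    {"offset":[0,0,-0.2],"spin":0},
  ],
)

```text
time_s: 18.17
eef_pos: [488.9, 28.3, 94.0]
ee_rot: [-0.0, 0.214, 0.977, 0.0]
force: [-1.5, -3.4, 0.6]
grip_width: 0.161
grip_force: 98.8
```

```bash
python3 q.py
```

```text
18.217 hole [488.2  21.4] r 125.3 th 0.047 red 29 (np.float64(247.0), np.float64(198.0), np.int64(244), np.int64(250), np.int64(195), np.int64(200))
18.267 hole [488.2  21.4] r 125.3 th 0.047 red 28 (np.float64(247.0), np.float64(198.0), np.int64(244), np.int64(250), np.int64(195), np.int64(200))
[488.9  28.3  94.1] [-1.62 -2.12  2.21] w 1.9729730915684916e-06
```

>>> send_rows(
  targets=[
    {"offset":[0,0,-0.1],"spin":0},
    {"offset":[0,0,-0.2],"spin":0},
    {"offset":[0,0,-0.3],"spin":0},
    {"offset":[0,0,-0.3],"spin":0},
  ],
)

```text
time_s: 18.6
eef_pos: [488.9, 28.3, 91.0]
ee_rot: [0.0, 0.214, 0.977, 0.0]
force: [-1.8, -2.8, 3.4]
grip_width: 0.161
grip_force: 99.0
```

```bash
python3 q.py
```

```text
18.65 hole [486.6  18.1] r 125.6 th 0.077 red 28 (np.float64(247.0), np.float64(198.8), np.int64(244), np.int64(250), np.int64(196), np.int64(201))
18.7 hole [486.6  18.1] r 125.6 th 0.077 red 29 (np.float64(246.9), np.float64(198.7), np.int64(244), np.int64(250), np.int64(196), np.int64(201))
[488.9  28.3  91.1] [-1.77 -2.62  3.21] w 0.0
```

The collar is pressing the disc down, so the pin is seated. I'm easing off, opening and lifting away.

>>> send_rows(
  targets=[
    {"offset":[0,0,0.2],"spin":0},
    {"offset":[0,0,0.2],"spin":0},
  ],
)

```text
time_s: 18.87
eef_pos: [488.9, 28.3, 93.4]
ee_rot: [0.0, 0.214, 0.977, 0.0]
force: [-2.7, -3.2, 2.5]
grip_width: 0.163
grip_force: 98.9
```

>>> send_rows(
  targets=[
    {"offset":[0,0,0],"spin":0},
    {"offset":[0,0,0],"spin":0},
    {"offset":[0,0,0],"spin":0},
    {"offset":[0,0,0],"spin":0},
    {"offset":[0,0,0],"spin":0},
    {"offset":[0,0,0],"spin":0},
  ],
  grip=0.55,
)

```text
time_s: 19.37
eef_pos: [488.9, 28.4, 93.0]
ee_rot: [-0.0, 0.214, 0.977, 0.0]
force: [0.2, 0.6, 0.5]
grip_width: 0.553
grip_force: 0.0
```

>>> send_rows(
  targets=[
    {"offset":[0,0,1.5],"spin":0},
    {"offset":[0,0,4],"spin":0},
    {"offset":[0,0,8],"spin":0},
    {"offset":[-3,0,12],"spin":0},
    {"offset":[-7,0,12],"spin":0},
    {"offset":[-11,0,12],"spin":0},
    {"offset":[-14,0,12],"spin":0},
    {"offset":[-14,0,12],"spin":0},
  ],
)

```text
time_s: 20.03
eef_pos: [344.6, 29.1, 213.0]
ee_rot: [-0.0, 0.214, 0.977, -0.0]
force: [0.9, -1.9, 0.9]
grip_width: 0.549
grip_force: 0.0
```

```bash
python3 q.py; python3 -c "
from m import *
p,d,t,x=hole();q=p.astype(int);red=(q[...,0]>150)&(q[...,1]<50)&(q[...,2]<60);W=cloud('top',red,d);W=W[np.hypot(*(W[:,:2]-[490,27]).T)<40];W=W[W[:,2]>110]
print(x,len(W),W.mean(0) if len(W) else '')
a=np.load('last.npy')
cv2.imwrite('pics/c7.png',np.hstack([cv2.resize(a[140:230,200:290,::-1],(400,400),interpolation=2),cv2.resize(p[165:245,210:290,::-1],(400,400),interpolation=2)]))"
```

```text
20.083 hole [487.4  19.9] r 125.4 th 0.061 red 38 (np.float64(246.9), np.float64(191.7), np.int64(244), np.int64(250), np.int64(177), np.int64(200))
20.133 hole [487.4  19.9] r 125.4 th 0.061 red 37 (np.float64(246.9), np.float64(192.1), np.int64(244), np.int64(250), np.int64(178), np.int64(200))
[348.8  28.3 213.6] [ 0.24 -0.07  0.51] w 0.0
[488.5953064  21.3973999] 29 [487.61762607  23.60340959 129.2850193 ]
```

View pics/c7.png

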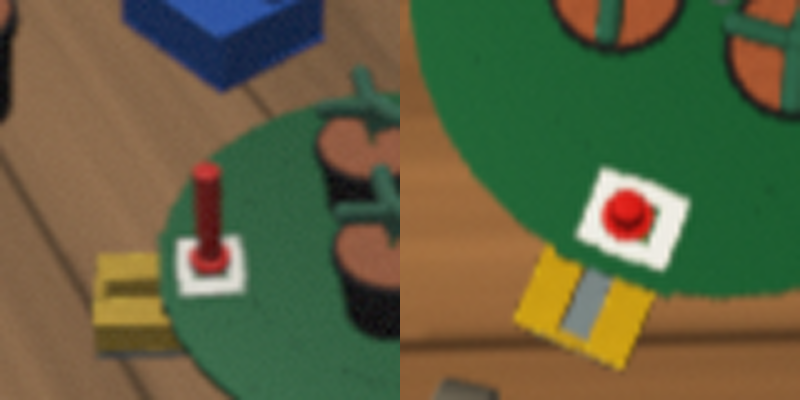

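The pin stands upright and released, with its collar on the disc. The disc is still and its hole is about 6 mm from the slot (limit 8). I'm handing it in.

```bash
python3 -c "
from rig import ctrl
print(ctrl.finish_job())"
```

```text
the job is handed in; nothing more can be done
None
```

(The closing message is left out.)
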